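# Unlatch and open the specimen case

### The arm

A 6-joint arm with a two-finger parallel gripper is mounted at the origin on the work surface. World frame = base frame: x ahead of the robot, y to its left, z up, the work surface at z = 0. Lengths are in mm, angles in rad, forces in N, time in s.
With the tool pointing down it reaches from about 400 to 925 mm from the base axis. Payload 12.5 kg.
Tool frame: the origin (TCP) lies at the centre of the arm's flange, where the gripper is bolted on; the fingertips stand 190 mm ahead of it and the grasp point (between the pads) lies env.grip_point_offset ahead of it (env.grip_point_offset is the distance from the TCP to the grasp point, in mm); z points along the fingers, x is the direction in which the jaws open and shut, and the axes are right-handed (so a half turn about z gives the same grasp; the last joint's range is limited). The gripper opens to 95 mm and grips with 3 to 60 N. Pads are 20 mm wide; open, the fingers measure 119 mm over their backs; the gripper's body (75 mm by 180 mm) begins 59 mm behind the grasp point.
Start: joints at [0.999, 0.491, 1.559, -0, 1.092, -0.106], TCP at [280.689, 558.425, 404.761] pointing down, gripper open.
Joint ranges: [-3.1, 3.1], [-0.84, 2.19], [0.05, 2.79], [-1.13, 4.28], [0.06, 2.93], [-2.69, 2.69]. Speed limits (rad/s): [2.22, 2.22, 2.79, 3.14, 3.14, 3.14].

### API

Orientations are given as [roll, pitch, yaw] about the fixed x, y, z axes, in that order (R = Rz(yaw) Ry(pitch) Rx(roll)).
In Python, from cell import state, read_camera, camera_model, job_done, env gives the robot as it stands.
- The arm moves only by the tool arm_command, never from a script. Its argument "steps" is a list of rows, each a list of 6 numbers: the shift along the tool's x, y, z in cm, then the turn, a rotation vector about the tool's x, y, z in degrees. In form: [[dx, dy, dz, rx, ry, rz], ...]. A call has 1 to 12 rows; each row is the pose to reach, as a shift and turn from the pose commanded when the call began, along the tool's axes at that moment; what a row does not reach only later rows make up. A row lasts 1/12 s, in which the tool goes at most 41.7 mm and 7.16 degrees, less where a joint would pass 70% of its speed; a pose out of reach is approached as far as the arm can. A call with a gripper value outside its range is refused whole. "jaw" is the finger opening in cm, from 0 to 9.51, set as the call begins (left out, the last holds). The fingers move at their own pace and stop on an object; the grip force is fixed at half the most. Time passes only in rows, so rows that repeat a pose let the fingers close. It gives the time, the measured TCP pose, the force and the opening at its end, in the units of the state.
- state(): the state, without advancing time (a new reading comes with each control period).
- read_camera(name): name is "side" or "top"; returns the picture (420x560x3 uint8, red, green, blue); there is no depth.
- camera_model(name): a dict with "K" (3x3 intrinsics, pixels), "k1" (the pictures are not rectified: a ray, as slopes to the right and down, at radius r is drawn at 1 + k1 r^2 times it, then the intrinsics apply), "xyz" and "rotation" of the camera in the world. Camera axes: x right, y up, looking along -z (the intrinsics and any distortion apply to the point x, -y, -z); pixel columns grow to the right and rows downward; lengths in mm; the calibration is good to about 2 mm. A picture is of the moment at which its call begins. camera_model takes no time and is no camera call.
- job_done(): hands the job in, once; it reports no verdict.
The state is a dict: "t": time; "joints": joint angles; "qvel": joint speeds; "tau": joint torques, N m; "eef_pos": TCP position; "tcp_rot": TCP orientation; "ft_force": force on the tool from outside, world axes, zero at the start; "moment": the same for the moment, N m; "opening": opening from 0.0 (shut) to 1.0 (fully open).
Only numpy, scipy, OpenCV 4.12 (cv2) and the standard library are available. Lean on these libraries where they do the work, as an engineer would, in place of code of your own. Each camera call takes 0.05 s, during which the arm holds its last target. There are 200 camera calls.

### The job

Open the specimen case so that the tubes in it can be taken out: first flip the steel toggle latch on its front right over to its stop so that the wire loop comes off the lid, then lift the lid by one of its lugs and lay it back, without letting it slam, until it rests open against its stop. Leave the latch flipped open and the other things on the bench where they are, and let go.

Things in the scene. Friction and masses are not known exactly. Their poses are not given: they have to be found in the camera images.
- case: Cream plastic specimen case fixed to the bench, 130 deep (its x) x 240 wide (its y) x 140 mm high, walls 6 mm, with a 35 mm high hinged lid on top (175 mm in all). Origin: centre of the underside; z up; its front, with the latch, faces its own -x, roughly to the robot's right (yaw 1.4 to 2.1 rad).
- latch (a joint): Angle of the latch lever about latch_hinge. 0 = closed, lever hanging down along the case's front; grows as its free end is pulled out from the case and up (right-hand turn about the case's +y), to a stop at 1.9 rad, pointing out and up. Over centre: sprung shut up to about 0.3 rad (about 5 N at the grip), then sprung open; later friction (1.3 N at the grip) holds it where it is left.
- latch_hinge (a point): Centre of the latch lever's hinge pin, 12 mm in front of the case's front face, 115 mm above the bench.
- latch_grip (a point): Middle of the round steel cross bar at the lever's free end: 34 mm long (along case y), 14 mm diameter. Closed, it is 40 mm in front of the case's front face, 50 mm above the bench (28 mm farther out and 65 mm lower than latch_hinge): come with the gripper leaning 35 to 45 degrees away from the case to clear the lid. Pinched by its flat ends it can turn in the grip as the lever swings.
- lid (a joint): Angle of the lid about lid_hinge: 0 = shut, grows as the front edge rises (turning about the case's +y axis, right-hand rule), stop at 1.75 rad, leaning back beyond upright. The lid weighs about 0.35 kg (0.25 to 0.5); below about 1.3 rad it falls shut when let go, above that it leans back to its stop by itself.
- lid_hinge (a point): Middle of the lid's hinge line, along the top of the case's rear wall, 65 mm behind the case's centre, 140 mm above the bench.
- lug_left (a point): Middle of the round steel cross bar (32 mm long along case y, 14 mm diameter) of the lid's lifting lug on the case's +y side, nearer the robot (80 mm from the middle). Shut, it is 34 mm in front of the front face, 162 mm above the bench: 164 mm forward of and 22 mm above lid_hinge. An 18 mm wide, 9 mm thick arm joins it to the lid. Pinched by its flat ends it turns in the grip as the lid swings.
- lug_right (a point): The same lug on the case's -y side, farther from the robot (80 mm from the middle).
- reagent_bottle: Bystander: amber bottle, 66 mm diameter, 160 mm high, standing behind the case or at its far end. Origin at its foot.
- beaker: Bystander: white beaker, 72 mm diameter, 95 mm high, standing behind the case or at its far end. Origin at its foot.
- tube_rack: Bystander: grey rack of white capped tubes, 75 x 130 x 80 mm, between the case and the robot. Origin: centre of the underside.
- mouse: Bystander: black computer mouse 100 x 58 x 26 mm, lying before the case's front, to one side. Origin: centre of the underside.
- marker: Bystander: white marker pen 120 mm long, 15 mm diameter, lying before the case's front, to one side. Origin: middle of its underside.
- loop_bar (a point): Middle of the top bar of the latch's steel wire loop (48 mm wide, 6 mm wire), which links the lever to the lid. Closed, it sits on the lid's keeper hook, 12 mm in front of the front face, 158 mm above the bench, and locks the lid. With the lever beyond about 1.45 rad it has come off and springs outward by itself; at the lever's stop it is about 45 mm in front of the face, 173 mm high.

How it is judged:
By the outcome, as a careful person would: the job done as asked, in the order asked, and still so for the second after the job is handed in, with the robot touching nothing.
It also fails if it takes over 54 s, if anything falls off the work surface, if the arm or the gripper's body presses on something with over 40 N, if the wrist force passes 120 N, or if a joint passes its speed limit or range.

## Working session

There is one attempt and no reset: what is moved stays moved. The work goes in short steps, Python scripts to look and compute and a tool call to move; the robot and the scene stay as the last step left them, time stands still between calls to the robot, and variables do not carry over. Pictures are saved under pics/ and viewed, about 8 in all and at most 12, crops included, and the job is handed in when it is done.

Besides the shell and the picture viewer there is one more tool, called after "Request:" as a command line: name --pt "numbers of a row" for each row, then --argument value for the rest. arm_command: Moves the arm, as the interface text tells. Its arguments: {"type":"object","properties":{"steps":{"type":"array"},"jaw":{"type":"number"}},"required":["steps"]}

```bash
mkdir -p pics; ls; python3 - <<'E'
from cell import state, read_camera, camera_model, env
import cv2
print(state(), env.grip_point_offset)
for n in("side","top"):
    cv2.imwrite(f"pics/{n}0.png",read_camera(n)[:,:,::-1]); print(n,camera_model(n))
E
```

```text
pics
{'t': 0.0, 'joints': array([ 9.99410097e-01,  4.91570354e-01,  1.55945107e+00, -1.02651750e-05,
        1.09171151e+00, -1.05609283e-01]), 'qvel': array([-1.44168915e-03, -2.63360763e-04, -4.19138090e-05, -1.11978855e-03,
       -5.68474774e-04, -3.86837161e-04]), 'tau': array([ 1.15567640e-03, -6.12655449e+01, -2.58188546e+01,  6.92686485e-02,
        4.81588009e-02, -1.36088329e-04]), 'eef_pos': array([280.66618563, 558.4005049 , 404.15436476]), 'tcp_rot': array([-3.14148151e+00,  1.13489311e-03,  1.10502418e+00]), 'ft_force': array([-0.58611938, -0.54311521, -0.12852997]), 'moment': array([0.00029606, 0.00862052, 0.02695051]), 'opening': 1.0000176156394929} 171.3
side {'K': array([[384.41048503,   0.        , 273.86232675],
       [  0.        , 384.41048503, 211.88306442],
       [  0.        ,   0.        ,   1.        ]]), 'k1': -0.09956698606161059, 'xyz': array([1041.67105608,  -12.04768012,  575.3101802 ]), 'rotation': array([ 0.81235343, -0.01990223,  1.3169587 ])}
top {'K': array([[474.7321748 ,   0.        , 284.38683627],
       [  0.        , 474.7321748 , 203.3273001 ],
       [  0.        ,   0.        ,   1.        ]]), 'k1': -0.018614734022871976, 'xyz': array([ 466.81036231,   91.48482281, 1125.81467473]), 'rotation': array([ 0.12508741, -0.00506466, -1.57599236])}
```

View pics/side0.png

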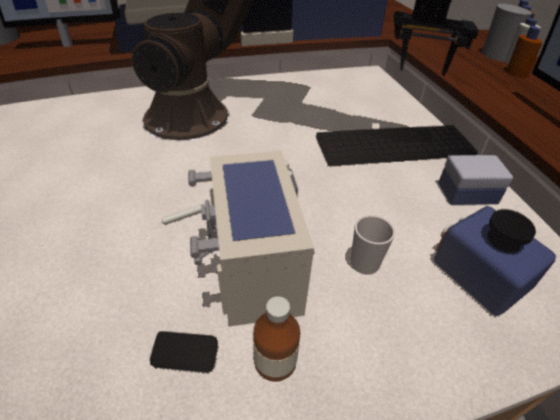

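View pics/top0.png

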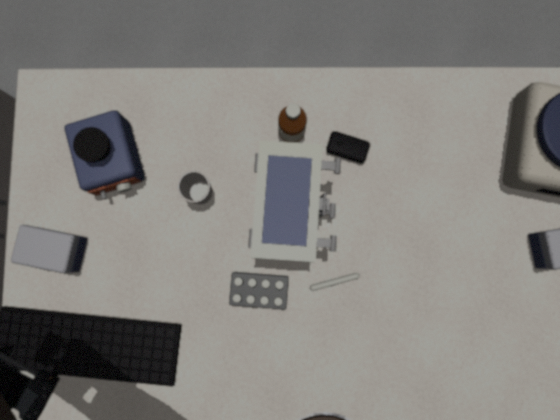

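The side view shows the case's lugs near (193,177) and (196,247). The top view shows them near (333,243) and (337,166). I'll zoom in on both before fitting the pose.

```bash
python3 - <<'E'
import cv2,numpy as np
a=cv2.imread("pics/top0.png")[130:280,240:350]; b=cv2.imread("pics/side0.png")[140:330,180:320]
a=cv2.resize(a,None,fx=4,fy=4,interpolation=cv2.INTER_CUBIC)[:600,:]
b=cv2.resize(b,None,fx=2.5,fy=3.0,interpolation=cv2.INTER_CUBIC)
o=np.zeros((600,800,3),np.uint8); o[:600,:440]=a; o[:570,445:795]=b
cv2.imwrite("pics/crop0.png",o)
E
```

```text
(no output)
```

View pics/crop0.png

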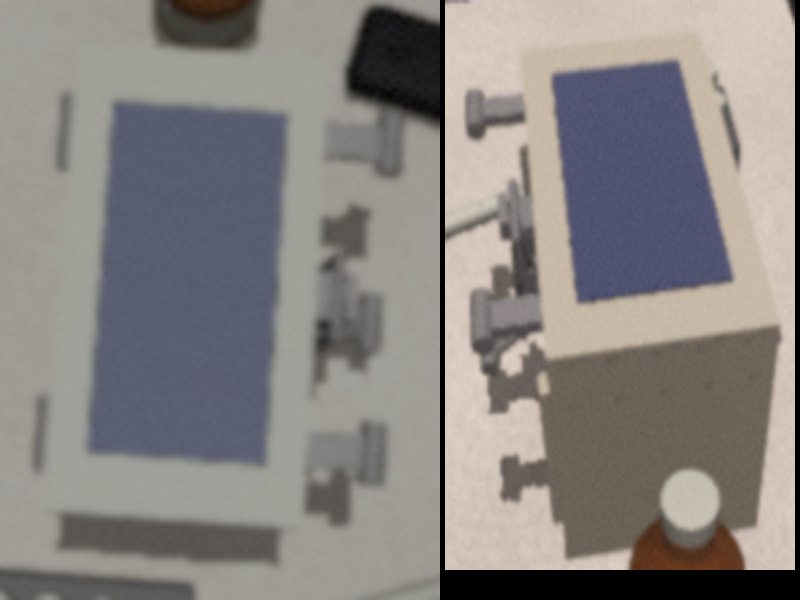

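The crop gives lid corners and lug bars in both views, plus the latch bar in the top view at pixel (332.5,211). I'll fit the case pose from these.

```bash
cat > h.py <<'E'
import numpy as np
from scipy.spatial.transform import Rotation as R
from scipy.optimize import least_squares
from cell import state, read_camera, camera_model, env
G=env.grip_point_offset
def proj(n,P):
    c=camera_model(n); p=(np.atleast_2d(P)-c["xyz"])@R.from_euler("xyz",c["rotation"]).as_matrix()
    s=np.c_[p[:,0],-p[:,1]]/-p[:,2:]; s*=1+c["k1"]*(s**2).sum(1,keepdims=True)
    return s*np.diag(c["K"])[:2]+c["K"][:2,2]
def case2w(q,P): return np.atleast_2d(P)@R.from_euler("z",q[2]).as_matrix().T+[q[0],q[1],0]
E
cat > fit.py <<'E'
from h import *
LL,LR=[-99,80,162],[-99,-80,162]
fl,fr,rl,rr=[-65,120,175],[-65,-120,175],[65,120,175],[65,-120,175]
P=[LR,LL,fl,rl,fr,rr]
top=[[338,165.25],[333.25,243.25],[316.75,260],[252,258],[322,142.5],[258.75,141.2]]
side=[[194.4,247.3],[191.6,178],[210.8,156.7],[281.2,151.7],[222.8,259.3],[313.2,248.3]]
f=lambda q:np.r_[proj("top",case2w(q,P))-top,proj("side",case2w(q,P))-side].ravel()
s=least_squares(f,[600,90,1.6],loss="soft_l1"); print(s.x,f(s.x).reshape(-1,2).round(1))
print(proj("top",case2w(s.x,[-105,0,50])))
for n,p in dict(LL=LL,LR=LR,grip=[-105,0,50],hinge=[-77,0,115],lidh=[65,0,140]).items(): print(n,case2w(s.x,p).round(1))
E
python3 fit.py
```

```text
[593.57629128  81.26976614   1.50247059] [[-1.2  0.1]
 [-0.3 -0.5]
 [-1.2  1.5]
 [-1.6 -0.6]
 [-0.   1.4]
 [ 0.  -1.2]
 [ 0.1  0.2]
 [-0.5  0.2]
 [-2.   0.1]
 [-1.  -1.6]
 [-2.7  0.9]
 [ 1.  -0.4]]
[[332.11411492 209.91759803]]
LL [[507. -12. 162.]]
LR [[666.6 -23.  162. ]]
grip [[586.4 -23.5  50. ]]
hinge [[588.3   4.4 115. ]]
lidh [[598.  146.1 140. ]]
```

```bash
cat >> h.py <<'E'
Q=np.array([593.6,81.3,1.5025])
def tool(lean):   # tool x along -case y, z = into case and down, leaning away from case by lean deg
    a=np.radians(lean); z=np.array([np.sin(a),0,-np.cos(a)]); x=np.array([0,-1.,0])
    return R.from_euler("z",Q[2])*R.from_matrix(np.c_[x,np.cross(z,x),z])
def cur():
    s=state(); r=R.from_euler("xyz",s["tcp_rot"]); return s,r,s["eef_pos"]
def rows(targets,lead=0.):
    """targets: (case xyz of the bar, lean); lead: bar this far ahead of the grasp point"""
    s,r,p=cur(); print("t",round(s["t"],2),"q",s["joints"].round(2),"F",s["ft_force"].round(1),"open",round(s["opening"]*95.1,1))
    g=(p+r.apply([0,0,G+lead])-[Q[0],Q[1],0]); print("bar pos now, case:",R.from_euler("z",-Q[2]).apply(g).round(1))
    for P,l in targets:
        T=tool(l); tp=case2w(Q,P)[0]-T.apply([0,0,G+lead])
        print((r.inv().apply(tp-p)/10).round(2),(r.inv()*T).as_rotvec(degrees=True).round(1))
E
python3 -c "
from h import *
rows([([-300,0,300],40),([-200,0,160],40)],5)"
```

```text
t 0.1 q [ 1.    0.49  1.56 -0.    1.09 -0.11] F [ 0.3 -0.9  0.2] open 95.4
bar pos now, case: [454.5 344.8 227.9]
[-66.69  65.39  -3.03] [35.3 23.5 64.3]
[-57.45  61.52  10.97] [35.3 23.5 64.3]
```

Request:
arm_command --pt "-66.7 65.4 -3 0 0 0" --pt "-66.7 65.4 -3 0 0 0" --pt "-66.7 65.4 -3 0 0 0" --pt "-66.7 65.4 -3 0 0 0" --pt "-66.7 65.4 -3 35.3 23.5 64.3" --pt "-66.7 65.4 -3 35.3 23.5 64.3" --pt "-66.7 65.4 -3 35.3 23.5 64.3" --pt "-66.7 65.4 -3 35.3 23.5 64.3" --pt "-66.7 65.4 -3 35.3 23.5 64.3" --pt "-66.7 65.4 -3 35.3 23.5 64.3" --pt "-66.7 65.4 -3 35.3 23.5 64.3" --pt "-66.7 65.4 -3 35.3 23.5 64.3" --jaw 6.5

```text
t: 1.1
eef_pos: [433.1, 80.4, 421.0]
tcp_rot: [-2.609, -0.081, 0.222]
ft_force: [0.7, 0.6, 0.7]
opening: 0.681
```

```bash
python3 -c "
from h import *
rows([([-300,0,300],40),([-200,0,160],40)],5)"
```

```text
t 1.1 q [-0.06  0.22  1.99  0.6   1.11 -0.63] F [0.7 0.6 0.7] open 64.8
bar pos now, case: [ 77.4 173.9 269.5]
[  3.95  36.55 -22.79] [ 8.8  5.8 16.3]
[ 5.67 35.49 -5.7 ] [ 8.8  5.8 16.3]
```

Request:
arm_command --pt "4 36.5 -22.8 8.8 5.8 16.3" --pt "4 36.5 -22.8 8.8 5.8 16.3" --pt "4 36.5 -22.8 8.8 5.8 16.3" --pt "4 36.5 -22.8 8.8 5.8 16.3" --pt "4 36.5 -22.8 8.8 5.8 16.3" --pt "4 36.5 -22.8 8.8 5.8 16.3" --pt "4 36.5 -22.8 8.8 5.8 16.3" --pt "4 36.5 -22.8 8.8 5.8 16.3" --pt "4 36.5 -22.8 8.8 5.8 16.3" --pt "4 36.5 -22.8 8.8 5.8 16.3" --pt "4 36.5 -22.8 8.8 5.8 16.3" --pt "4 36.5 -22.8 8.8 5.8 16.3"

```text
t: 2.1
eef_pos: [568.2, -331.3, 435.3]
tcp_rot: [-2.446, 0.001, -0.067]
ft_force: [-0.1, -0.6, 0.3]
opening: 0.684
```

```bash
python3 -c "
from h import *
rows([([-300,0,300],40),([-169,0,127],40)],5)"
```

```text
t 2.1 q [-0.69  0.57  1.39  0.55  1.63 -0.72] F [-0.1 -0.6  0.3] open 65.1
bar pos now, case: [-300.4   -2.5  299.9]
[-0.28  0.01  0.02] [0.2 0.1 0. ]
[-0.24  1.04 21.7 ] [0.2 0.1 0. ]
```

Request:
arm_command --pt "-0.25 1.0 4 0 0 0" --pt "-0.25 1.0 8 0 0 0" --pt "-0.25 1.0 12 0 0 0" --pt "-0.25 1.0 16 0 0 0" --pt "-0.25 1.0 19 0 0 0" --pt "-0.25 1.0 21.7 0 0 0" --pt "-0.25 1.0 25 0 0 0" --pt "-0.25 1.0 25 0 0 0" --pt "-0.25 1.0 25 0 0 0"

```text
t: 2.85
eef_pos: [574.7, -174.1, 237.7]
tcp_rot: [-2.445, 0.003, -0.061]
ft_force: [0.7, 0.4, 0.9]
opening: 0.68
```

```bash
python3 - <<'E'
from h import *
import cv2
rows([([-105,0,50],40)],5)
a=read_camera("side")[:,:,::-1][120:300,110:290]; b=read_camera("top")[:,:,::-1][120:280,270:430]
o=np.hstack([cv2.resize(i,(400,400),interpolation=cv2.INTER_CUBIC) for i in(a,b)]); cv2.imwrite("pics/c1.png",o)
E
```

```text
t 2.85 q [-0.48  0.71  1.74  0.7   1.14 -0.87] F [0.7 0.4 0.9] open 64.6
bar pos now, case: [-143.     2.5  102.4]
[0.18 0.48 6.46] [0.1 0.4 0.2]
```

View pics/c1.png

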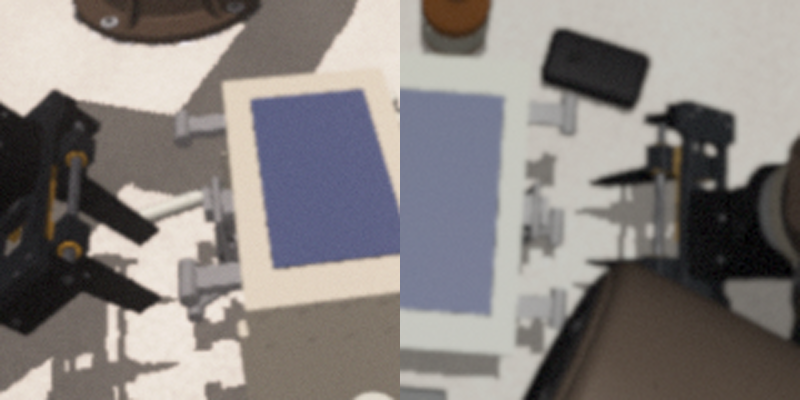

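The picture shows the open fingers straddling the latch bar, which sits near (545,225) with the tips at rows 180 and 262. Nothing is in the way, so I go in.

Request:
arm_command --pt "0.1 0.5 1.5 0 0 0" --pt "0.2 0.5 3 0 0.4 0" --pt "0.2 0.5 4.5 0 0.4 0" --pt "0.2 0.5 5.5 0 0.4 0" --pt "0.2 0.5 6.5 0 0.4 0" --pt "0.2 0.5 6.5 0 0.4 0" --pt "0.2 0.5 6.5 0 0.4 0"

```text
t: 3.53
eef_pos: [579.5, -137.8, 185.3]
tcp_rot: [-2.446, -0.005, -0.068]
ft_force: [0.8, 0.3, 0.2]
opening: 0.684
```

Request:
arm_command --pt "0 0 0 0 0 0" --pt "0 0 0 0 0 0" --pt "0 0 0 0 0 0" --pt "0 0 0 0 0 0" --pt "0 0 0 0 0 0" --pt "0 0 0 0 0 0" --jaw 2.5

```text
t: 4.03
eef_pos: [577.7, -137.9, 185.1]
tcp_rot: [-2.445, -0.001, -0.064]
ft_force: [-15.0, -5.7, 6.8]
opening: 0.356
```

```bash
cat > swing.py <<'E'
from h import *
import sys
th0,th1,n=map(float,sys.argv[1:4])
def grip(t): c,s=np.cos(t),np.sin(t); return [-77-28*c-65*s,0,115+28*s-65*c]
_,r,p=cur()
rows([(grip(t),40) for t in np.linspace(th0,th1,int(n))],5)
E
python3 swing.py 0 1.1 12
```

```text
t 4.03 q [-0.43  0.78  1.78  0.77  1.03 -0.93] F [-15.   -5.7   6.8] open 33.8
bar pos now, case: [-106.7    1.3   49.8]
[ 0.09 -0.11  0.1 ] [0.1 0.1 0.2]
[ 0.09  0.17 -0.55] [0.1 0.1 0.2]
[ 0.09  0.4  -1.22] [0.1 0.1 0.2]
[ 0.09  0.55 -1.91] [0.1 0.1 0.2]
[ 0.08  0.63 -2.62] [0.1 0.1 0.2]
[ 0.08  0.64 -3.32] [0.1 0.1 0.2]
[ 0.08  0.58 -4.03] [0.1 0.1 0.2]
[ 0.08  0.46 -4.72] [0.1 0.1 0.2]
[ 0.08  0.26 -5.4 ] [0.1 0.1 0.2]
[ 0.08 -0.   -6.06] [0.1 0.1 0.2]
[ 0.08 -0.33 -6.69] [0.1 0.1 0.2]
[ 0.08 -0.72 -7.28] [0.1 0.1 0.2]
```

Request:
arm_command --pt "-0.2 0 0 0 0 0" --pt "-0.2 0.2 -0.6 0 0 0" --pt "-0.2 0.4 -1.2 0 0 0" --pt "-0.2 0.55 -1.9 0 0 0" --pt "-0.2 0.65 -2.6 0 0 0" --pt "-0.2 0.65 -3.3 0 0 0" --pt "-0.2 0.6 -4.0 0 0 0" --pt "-0.2 0.45 -4.7 0 0 0" --pt "-0.2 0.25 -5.4 0 0 0" --pt "-0.2 0 -6.05 0 0 0" --pt "-0.2 -0.35 -6.7 0 0 0" --pt "-0.2 -0.7 -7.3 0 0 0"

```text
t: 5.03
eef_pos: [573.6, -179.3, 245.8]
tcp_rot: [-2.446, -0.003, -0.067]
ft_force: [-4.0, 4.0, -4.2]
opening: 0.355
```

```bash
python3 swing.py 1.1 1.98 10
```

```text
t 5.03 q [-0.49  0.69  1.73  0.69  1.15 -0.86] F [-4.   4.  -4.2] open 33.7
bar pos now, case: [-148.4    1.9  110.5]
[ 0.21 -0.01  0.05] [ 0.1 -0.1  0.2]
[ 0.22 -0.45 -0.49] [ 0.1 -0.1  0.2]
[ 0.22 -0.93 -0.98] [ 0.1 -0.1  0.2]
[ 0.22 -1.46 -1.42] [ 0.1 -0.1  0.2]
[ 0.22 -2.04 -1.81] [ 0.1 -0.1  0.2]
[ 0.22 -2.64 -2.14] [ 0.1 -0.1  0.2]
[ 0.23 -3.28 -2.41] [ 0.1 -0.1  0.2]
[ 0.23 -3.94 -2.62] [ 0.1 -0.1  0.2]
[ 0.23 -4.62 -2.76] [ 0.1 -0.1  0.2]
[ 0.23 -5.31 -2.83] [ 0.1 -0.1  0.2]
```

Request:
arm_command --pt "0 -0.45 -0.5 0 0 0" --pt "0 -0.9 -1.0 0 0 0" --pt "0 -1.45 -1.4 0 0 0" --pt "0 -2.0 -1.8 0 0 0" --pt "0 -2.65 -2.15 0 0 0" --pt "0 -3.3 -2.4 0 0 0" --pt "0 -3.95 -2.6 0 0 0" --pt "0 -4.6 -2.75 0 0 0" --pt "0 -5.0 -2.8 0 0 0" --pt "0 -5.0 -2.8 0 0 0"

```text
t: 5.87
eef_pos: [574.8, -159.6, 300.5]
tcp_rot: [-2.448, -0.005, -0.067]
ft_force: [-8.7, -8.6, 5.7]
opening: 0.353
```

```bash
python3 - <<'E'
from h import *
import cv2
rows([([-129.5,0,162.5],40)],5)
a=read_camera("side")[:,:,::-1][120:300,110:290]; b=read_camera("top")[:,:,::-1][120:280,270:430]
o=np.hstack([cv2.resize(i,(400,400),interpolation=cv2.INTER_CUBIC) for i in(a,b)]); cv2.imwrite("pics/c2.png",o)
E
```

```text
t 5.87 q [-0.46  0.61  1.72  0.68  1.21 -0.78] F [-8.7 -8.6  5.7] open 33.5
bar pos now, case: [-129.     1.8  164.9]
[0.23 0.28 0.15] [ 0.3 -0.2  0.3]
```

View pics/c2.png

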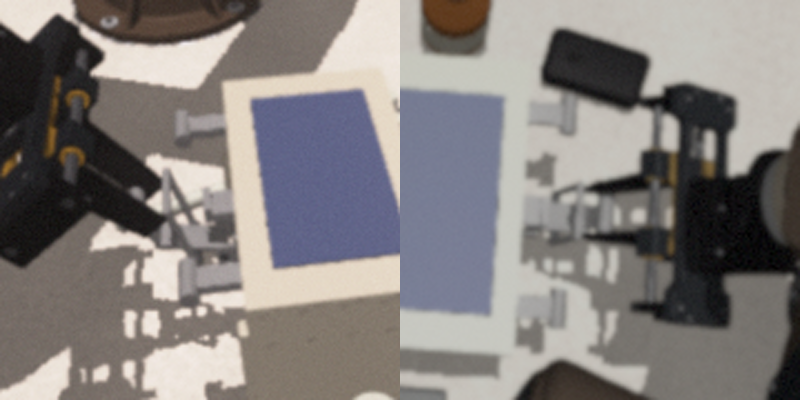

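The loop has swung out off the keeper and shows at about (170,205) in the side view. The lever points out and up. I'll nudge it further to confirm it's at the stop.

Request:
arm_command --pt "-0.1 -0.2 0 0 0 0" --pt "-0.1 -0.4 0 0 0 0" --pt "-0.1 -0.4 0 0 0 0"

```text
t: 6.22
eef_pos: [574.4, -157.1, 303.1]
tcp_rot: [-2.449, -0.007, -0.069]
ft_force: [-5.9, -10.7, 6.0]
opening: 0.349
```

```bash
python3 -c "
from h import *
rows([([-129.5,0,162.5],40)],5)"
```

```text
t 6.22 q [-0.46  0.61  1.72  0.69  1.21 -0.77] F [ -5.9 -10.7   6. ] open 33.2
bar pos now, case: [-126.6    1.9  167.4]
[0.28 0.64 0.19] [ 0.3 -0.3  0.2]
```

Request:
arm_command --pt "-0.1 -0.2 -0.1 0 0 0" --pt "-0.1 -0.4 -0.1 0 0 0" --pt "-0.1 -0.6 -0.1 0 0 0" --pt "-0.1 -0.6 -0.1 0 0 0"

```text
t: 6.55
eef_pos: [574.3, -152.7, 307.6]
tcp_rot: [-2.449, -0.009, -0.07]
ft_force: [1.7, -5.8, 2.9]
opening: 0.349
```

```bash
python3 -c "
from h import *
rows([([-129.5,0,162.5],40)],5)"
```

```text
t 6.55 q [-0.45  0.6   1.72  0.69  1.21 -0.77] F [ 1.7 -5.8  2.9] open 33.2
bar pos now, case: [-122.2    2.   172. ]
[0.32 1.26 0.27] [ 0.3 -0.4  0.3]
```

```bash
python3 - <<'E'
from h import *
import cv2
a=read_camera("side")[:,:,::-1][160:240,145:225]; b=read_camera("top")[:,:,::-1][180:230,310:360]
o=np.hstack([cv2.resize(i,(400,400),interpolation=cv2.INTER_CUBIC) for i in(a,b)]); cv2.imwrite("pics/c3.png",o)
th=1.9;c,s=np.cos(th),np.sin(th)
for P in([-129.5,-17,162.5],[-129.5,17,162.5],[-122,0,172],[-110,-24,173],[-110,24,173]):
    w=case2w(Q,P); print(P,((proj("side",w)-[145,160])*5).round(),((proj("top",w)-[310,180])*8+[400,0]).round())
E
```

```text
[-129.5, -17, 162.5] [[140. 295.]] [[721. 131.]]
[-129.5, 17, 162.5] [[140. 221.]] [[715. 262.]]
[-122, 0, 172] [[159. 233.]] [[694. 190.]]
[-110, -24, 173] [[199. 279.]] [[652.  93.]]
[-110, 24, 173] [[197. 176.]] [[643. 281.]]
```

View pics/c3.png

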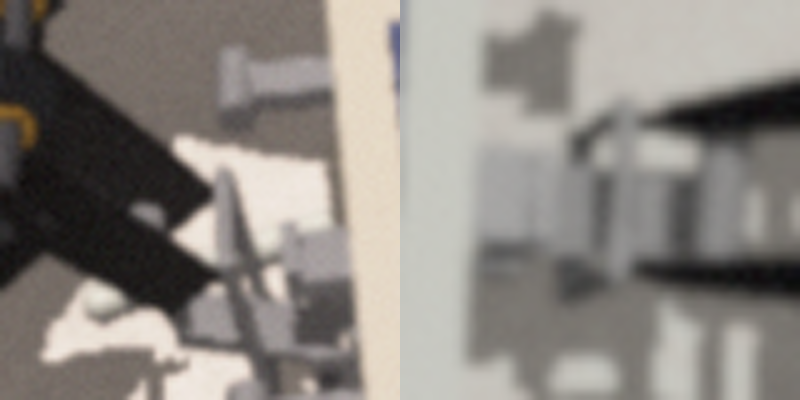

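The lever bar shows at top (722,200), which matches the prediction of about 718 for the stop. So the lever is at its stop and the bar slid in the pads. The fingertips hold the loop slightly inward. I'll open the jaws and back straight out.

Request:
arm_command --pt "0 0 0 0 0 0" --pt "0 0 0 0 0 0" --pt "0 0 0 0 0 0" --pt "0 0 -0.5 0 0 0" --pt "0 0 -1.5 0 0 0" --pt "0 0 -3 0 0 0" --pt "0 0 -5 0 0 0" --pt "0 0 -8 0 0 0" --pt "0 0 -12 0 0 0" --pt "0 0 -15 0 0 0" --pt "0 0 -15 0 0 0" --pt "0 0 -15 0 0 0" --jaw 5.0

```text
t: 7.65
eef_pos: [566.2, -248.4, 423.1]
tcp_rot: [-2.448, -0.007, -0.07]
ft_force: [-0.3, 1.4, 0.2]
opening: 0.523
```

```bash
python3 - <<'E'
from h import *
import cv2
a=read_camera("side")[:,:,::-1][160:240,145:225]; b=read_camera("top")[:,:,::-1][180:230,310:360]
o=np.hstack([cv2.resize(i,(400,400),interpolation=cv2.INTER_CUBIC) for i in(a,b)]); cv2.imwrite("pics/c4.png",o)
rows([([-99,80,270],0),([-99,80,162],0)],0)
for th in (1.7,1.8,1.9):
  c,s=np.cos(th),np.sin(th)
  for y in(-17,17):
    P=[-77-28*c-65*s,y,115+28*s-65*c];w=case2w(Q,P); print(th,((proj("side",w)-[145,160])*5).round(),((proj("top",w)-[310,180])*8+[400,0]).round())
E
```

```text
t 7.75 q [-0.59  0.51  1.53  0.59  1.51 -0.69] F [ 0.3 -0.5  0.2] open 49.7
bar pos now, case: [-219.7    4.2  289.7]
[ -7.51 -19.    13.2 ] [-39.9  -0.2   0.1]
[ -7.56 -12.08  21.49] [-39.9  -0.2   0.1]
1.7 [[118. 325.]] [[747. 139.]]
1.7 [[120. 250.]] [[741. 269.]]
1.8 [[128. 310.]] [[736. 135.]]
1.8 [[129. 236.]] [[730. 266.]]
1.9 [[140. 295.]] [[721. 131.]]
1.9 [[140. 221.]] [[715. 262.]]
```

View pics/c4.png

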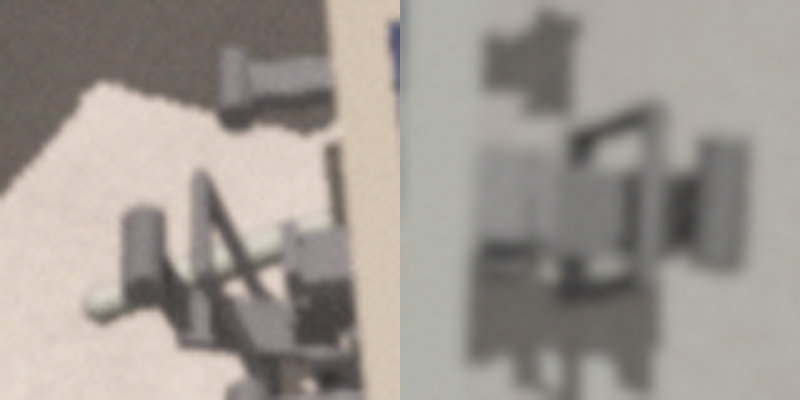

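The lever bar at side (143,255) and top (722,205) matches the 1.9 rad stop. The loop has sprung out to top x=648, as predicted. Next is the left lug.

Request:
arm_command --pt "-7.5 -19 13.2 -40 0 0" --pt "-7.5 -19 13.2 -40 0 0" --pt "-7.5 -19 13.2 -40 0 0" --pt "-7.5 -19 13.2 -40 0 0" --pt "-7.5 -19 13.2 -40 0 0" --pt "-7.5 -19 13.2 -40 0 0" --pt "-7.5 -19 13.2 -40 0 0" --pt "-7.5 -19 13.2 -40 0 0" --pt "-7.5 -19 13.2 -40 0 0" --jaw 6.0

```text
t: 8.5
eef_pos: [507.5, -12.0, 441.1]
tcp_rot: [3.14, -0.004, -0.067]
ft_force: [-0.4, -0.1, 0.9]
opening: 0.629
```

```bash
python3 -c "
from h import *
rows([([-99,80,270],0),([-99,80,162],0)],0)"
```

```text
t 8.5 q [-0.15  0.28  1.79 -0.    1.06 -0.09] F [-0.4 -0.1  0.9] open 59.8
bar pos now, case: [-99.3  78.9 269.8]
[-0.04  0.   -0.02] [ 0.1 -0.2  0.1]
[-0.09 -0.02 10.78] [ 0.1 -0.2  0.1]
```

Request:
arm_command --pt "-0.2 0 2.5 0 0 0" --pt "-0.2 0 5 0 0 0" --pt "-0.2 0 7 0 0 0" --pt "-0.2 0 9 0 0 0" --pt "-0.2 0 10.8 0 0 0" --pt "-0.2 0 10.8 0 0 0" --pt "-0.2 0 10.8 0 0 0"

```text
t: 9.08
eef_pos: [506.3, -13.7, 332.8]
tcp_rot: [3.139, -0.003, -0.07]
ft_force: [-0.3, -0.1, 0.5]
opening: 0.628
```

Request:
arm_command --pt "0 0 0 0 0 0" --pt "0 0 0 0 0 0" --pt "0 0 0 0 0 0" --pt "0 0 0 0 0 0" --pt "0 0 0 0 0 0" --pt "0 0 0 0 0 0" --jaw 2.3

```text
t: 9.58
eef_pos: [505.0, -12.4, 334.0]
tcp_rot: [3.139, -0.002, -0.068]
ft_force: [-7.6, -1.8, 7.6]
opening: 0.334
```

```bash
cat > lid.py <<'E'
from h import *
import sys
th0,th1,n=map(float,sys.argv[1:4])
def lug(t): c,s=np.cos(t),np.sin(t); return [65-164*c+22*s,80,140+164*s+22*c]
rows([(lug(t),0) for t in np.linspace(th0,th1,int(n))],0)
E
python3 lid.py 0 0.6 13
```

```text
t 9.58 q [-0.16  0.42  1.93 -0.    0.8  -0.08] F [-7.6 -1.8  7.6] open 31.7
bar pos now, case: [-100.1   81.6  162.7]
[ 0.2  -0.06  0.07] [ 0.2 -0.1  0. ]
[ 0.2  -0.19 -0.75] [ 0.2 -0.1  0. ]
[ 0.2  -0.35 -1.56] [ 0.2 -0.1  0. ]
[ 0.2  -0.56 -2.36] [ 0.2 -0.1  0. ]
[ 0.21 -0.81 -3.15] [ 0.2 -0.1  0. ]
[ 0.21 -1.1  -3.92] [ 0.2 -0.1  0. ]
[ 0.21 -1.43 -4.68] [ 0.2 -0.1  0. ]
[ 0.21 -1.79 -5.43] [ 0.2 -0.1  0. ]
[ 0.21 -2.19 -6.15] [ 0.2 -0.1  0. ]
[ 0.22 -2.63 -6.85] [ 0.2 -0.1  0. ]
[ 0.22 -3.1  -7.53] [ 0.2 -0.1  0. ]
[ 0.22 -3.6  -8.19] [ 0.2 -0.1  0. ]
[ 0.22 -4.14 -8.82] [ 0.2 -0.1  0. ]
```

Request:
arm_command --pt "-0.1 -0.15 -0.75 0 0 0" --pt "-0.1 -0.35 -1.55 0 0 0" --pt "-0.1 -0.55 -2.35 0 0 0" --pt "-0.1 -0.8 -3.15 0 0 0" --pt "-0.1 -1.1 -3.9 0 0 0" --pt "-0.1 -1.45 -4.7 0 0 0" --pt "-0.1 -1.8 -5.45 0 0 0" --pt "-0.1 -2.2 -6.15 0 0 0" --pt "-0.1 -2.65 -6.85 0 0 0" --pt "-0.1 -3.1 -7.55 0 0 0" --pt "-0.1 -3.6 -8.2 0 0 0" --pt "-0.1 -4.15 -8.8 0 0 0"

```text
t: 10.58
eef_pos: [507.4, 29.7, 422.3]
tcp_rot: [3.139, -0.006, -0.068]
ft_force: [-1.1, -1.3, -1.4]
opening: 0.335
```

```bash
python3 lid.py 0.6 1.2 13
```

```text
t 10.58 q [-0.07  0.31  1.82 -0.    1.01 -0.  ] F [-1.1 -1.3 -1.4] open 31.9
bar pos now, case: [-57.9  81.5 251. ]
[0.25 0.06 0.02] [ 0.2 -0.3  0. ]
[ 0.25 -0.51 -0.58] [ 0.2 -0.3  0. ]
[ 0.25 -1.11 -1.15] [ 0.2 -0.3  0. ]
[ 0.26 -1.73 -1.7 ] [ 0.2 -0.3  0. ]
[ 0.26 -2.38 -2.21] [ 0.2 -0.3  0. ]
[ 0.26 -3.06 -2.69] [ 0.2 -0.3  0. ]
[ 0.27 -3.75 -3.13] [ 0.2 -0.3  0. ]
[ 0.27 -4.47 -3.54] [ 0.2 -0.3  0. ]
[ 0.27 -5.21 -3.91] [ 0.2 -0.3  0. ]
[ 0.27 -5.97 -4.24] [ 0.2 -0.3  0. ]
[ 0.28 -6.74 -4.54] [ 0.2 -0.3  0. ]
[ 0.28 -7.53 -4.79] [ 0.2 -0.3  0. ]
[ 0.28 -8.33 -5.01] [ 0.2 -0.3  0. ]
```

Request:
arm_command --pt "0 -0.5 -0.6 0 0 0" --pt "0 -1.1 -1.15 0 0 0" --pt "0 -1.75 -1.7 0 0 0" --pt "0 -2.4 -2.2 0 0 0" --pt "0 -3.05 -2.7 0 0 0" --pt "0 -3.75 -3.15 0 0 0" --pt "0 -4.45 -3.55 0 0 0" --pt "0 -5.2 -3.9 0 0 0" --pt "0 -5.95 -4.25 0 0 0" --pt "0 -6.75 -4.55 0 0 0" --pt "0 -7.55 -4.8 0 0 0" --pt "0 -8.35 -5.0 0 0 0"

```text
t: 11.58
eef_pos: [513.1, 113.3, 472.5]
tcp_rot: [3.139, -0.008, -0.068]
ft_force: [5.5, -3.7, 5.0]
opening: 0.333
```

```bash
python3 lid.py 1.2 1.75 12
```

```text
t 11.58 q [ 0.09  0.28  1.71 -0.    1.15  0.16] F [ 5.5 -3.7  5. ] open 31.7
bar pos now, case: [ 25.9  81.1 301.2]
[0.25 0.03 0.04] [ 0.2 -0.5  0. ]
[ 0.25 -0.77 -0.14] [ 0.2 -0.5  0. ]
[ 0.25 -1.59 -0.27] [ 0.2 -0.5  0. ]
[ 0.25 -2.41 -0.37] [ 0.2 -0.5  0. ]
[ 0.25 -3.24 -0.42] [ 0.2 -0.5  0. ]
[ 0.25 -4.06 -0.44] [ 0.2 -0.5  0. ]
[ 0.25 -4.89 -0.41] [ 0.2 -0.5  0. ]
[ 0.25 -5.71 -0.34] [ 0.2 -0.5  0. ]
[ 0.25 -6.53 -0.23] [ 0.2 -0.5  0. ]
[ 0.25 -7.35 -0.07] [ 0.2 -0.5  0. ]
[ 0.25 -8.15  0.12] [ 0.2 -0.5  0. ]
[ 0.25 -8.95  0.35] [ 0.2 -0.5  0. ]
```

Request:
arm_command --pt "0 -0.8 -0.15 0 0 0" --pt "0 -1.6 -0.25 0 0 0" --pt "0 -2.4 -0.35 0 0 0" --pt "0 -3.25 -0.4 0 0 0" --pt "0 -4.05 -0.45 0 0 0" --pt "0 -4.9 -0.4 0 0 0" --pt "0 -5.7 -0.35 0 0 0" --pt "0 -6.5 -0.25 0 0 0" --pt "0 -7.0 -0.15 0 0 0" --pt "0 -7.4 -0.05 0 0 0" --pt "0 -7.7 0 0 0 0" --pt "0 -8.0 0.1 0 0 0"

```text
t: 12.58
eef_pos: [518.6, 193.5, 472.4]
tcp_rot: [3.141, -0.011, -0.068]
ft_force: [5.0, 1.9, 14.4]
opening: 0.334
```

Request:
arm_command --pt "0 -0.2 0.05 0 0 0" --pt "0 -0.4 0.1 0 0 0" --pt "0 -0.6 0.15 0 0 0" --pt "0 -0.8 0.2 0 0 0" --pt "0 -1.0 0.3 0 0 0" --pt "0 -1.0 0.3 0 0 0"

```text
t: 13.08
eef_pos: [519.3, 203.6, 469.4]
tcp_rot: [-3.141, -0.011, -0.068]
ft_force: [6.6, 2.5, 12.8]
opening: 0.334
```

```bash
python3 lid.py 1.75 1.80 2
```

```text
t 13.08 q [ 0.26  0.33  1.64 -0.    1.16  0.32] F [ 6.6  2.5 12.8] open 31.7
bar pos now, case: [117.   80.5 298.1]
[0.24 0.11 0.07] [-0.  -0.6  0. ]
[ 0.24 -0.67  0.34] [-0.  -0.6  0. ]
```

Request:
arm_command --pt "0 -0.15 0 0 0 0" --pt "0 -0.3 0.05 0 0 0" --pt "0 -0.45 0.1 0 0 0" --pt "0 -0.45 0.1 0 0 0"

```text
t: 13.42
eef_pos: [519.7, 207.9, 468.1]
tcp_rot: [3.141, -0.011, -0.068]
ft_force: [6.0, 2.2, 9.9]
opening: 0.335
```

```bash
python3 lid.py 1.75 1.80 2
```

```text
t 13.42 q [ 0.26  0.34  1.64 -0.    1.16  0.33] F [6.  2.2 9.9] open 31.8
bar pos now, case: [121.2  80.5 296.8]
[ 0.24  0.54 -0.06] [ 0.  -0.6  0. ]
[ 0.23 -0.24  0.21] [ 0.  -0.6  0. ]
```

Request:
arm_command --pt "0 -0.15 0.05 0 0 0" --pt "0 -0.3 0.1 0 0 0" --pt "0 -0.45 0.15 0 0 0" --pt "0 -0.6 0.25 0 0 0" --pt "0 -0.6 0.25 0 0 0"

```text
t: 13.83
eef_pos: [519.9, 211.5, 467.1]
tcp_rot: [3.135, -0.012, -0.068]
ft_force: [1.6, -21.8, 27.6]
opening: 0.334
```

```bash
python3 - <<'E'
from h import *
import cv2
rows([],0)
print(proj("side",case2w(Q,[[116,80,297.5],[124,80,296]])),proj("top",case2w(Q,[[116,80,297.5],[124,80,296]])))
a=read_camera("side")[:,:,::-1][20:280,140:400]; b=read_camera("top")[:,:,::-1][100:300,180:380]
o=np.hstack([cv2.resize(i,(400,400),interpolation=cv2.INTER_CUBIC) for i in(a,b)]); cv2.imwrite("pics/c5.png",o)
E
```

```text
t 13.83 q [ 0.27  0.34  1.63 -0.01  1.16  0.34] F [  1.6 -21.8  27.6] open 31.8
bar pos now, case: [123.7  80.4 295.9]
[[319.47759436  96.80708762]
 [324.27209265  97.37762862]] [[218.20798767 231.62520477]
 [213.76064024 231.39012596]]
```

View pics/c5.png

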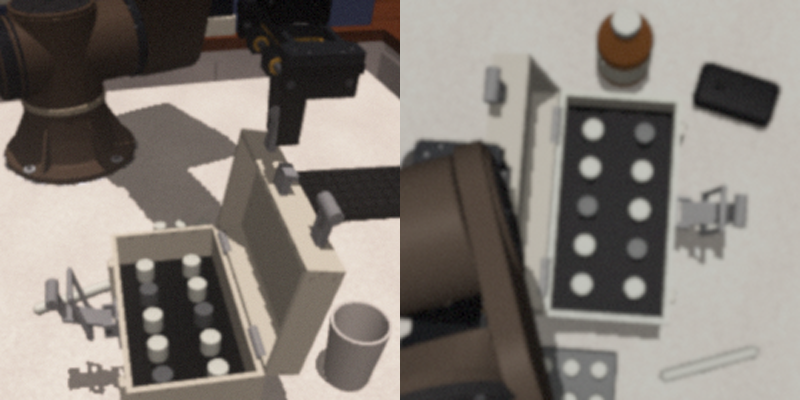

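The lid stands open with the tubes showing, and the force rise (-22 N in y) marks the stop. I'll ease back, release and retreat upwards.

Request:
arm_command --pt "0 0.15 -0.1 0 0 0" --pt "0 0.3 -0.15 0 0 0" --pt "0 0.3 -0.15 0 0 0"

```text
t: 14.18
eef_pos: [519.9, 210.1, 467.4]
tcp_rot: [3.141, -0.011, -0.068]
ft_force: [5.5, -2.8, 12.9]
opening: 0.334
```

Request:
arm_command --pt "0 0 0 0 0 0" --pt "0 0 0 0 0 0" --pt "0 0 0 0 0 0" --pt "0 0 0 0 0 0" --pt "0 0 -1 0 0 0" --pt "0 0 -3 0 0 0" --pt "0 0 -6 0 0 0" --pt "0 0 -9 0 0 0" --pt "0 0 -12 0 0 0" --pt "0 0 -14 0 0 0" --pt "0 0 -14 0 0 0" --pt "0 0 -14 0 0 0" --jaw 5.5

```text
t: 15.18
eef_pos: [518.3, 210.4, 606.0]
tcp_rot: [3.139, -0.007, -0.068]
ft_force: [0.4, -0.0, -1.2]
opening: 0.583
```

```bash
python3 - <<'E'
from h import *
import cv2
rows([],0)
a=read_camera("side")[:,:,::-1]; b=read_camera("top")[:,:,::-1]
o=np.hstack([cv2.resize(i,(400,300),interpolation=cv2.INTER_AREA) for i in(a,b)])
c=np.hstack([cv2.resize(i,(400,300),interpolation=cv2.INTER_CUBIC) for i in(a[70:280,140:420],b[120:270,180:380])])
cv2.imwrite("pics/c6.png",np.vstack([o,c]))
E
```

```text
t 15.18 q [ 0.27  0.26  1.4  -0.    1.48  0.34] F [ 0.4 -0.  -1.2] open 55.4
bar pos now, case: [123.3  82.8 434.7]
```

View pics/c6.png

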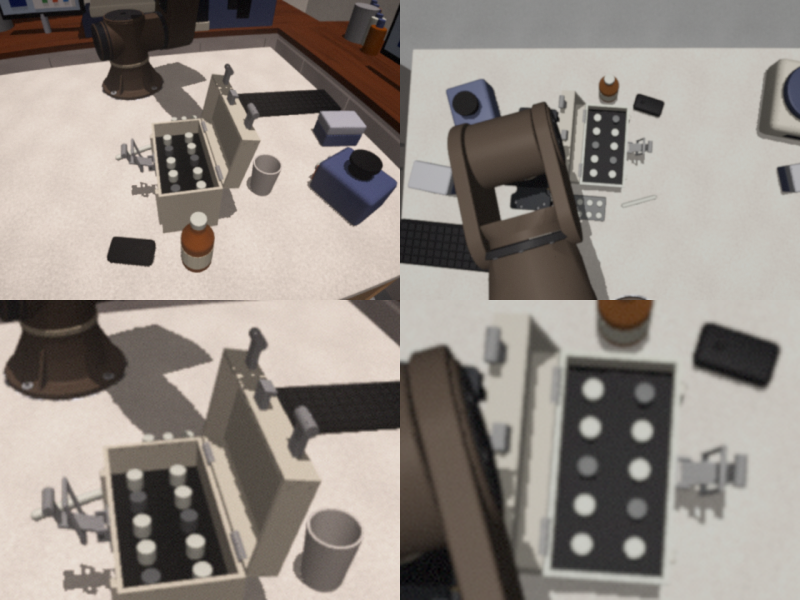

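The gripper is clear. The lid rests open at its stop, the latch is flipped open, and the bystanders look unmoved.

```bash
python3 -c "
from cell import job_done; print(job_done())"
```

```text
the job is handed in; nothing more can be done
None
```

The case is open and the job is handed in at about 15.2 s. The latch was flipped to its stop first, then the lid was lifted by its left lug and laid back slowly until it met its stop.

**Latch:** After release, the camera images put the lever bar within about 1–2 mm of where it should be at 1.9 rad. The wire loop has sprung clear of the lid. The pinch slipped about 9 mm along the bar at the end of the swing, so I confirmed the stop by picture rather than by force.

**Lid:** The stop showed as a force rise to about 35 N at the wrist. My position estimate there was about 8 mm past the nominal 1.75 rad point, so the two disagree slightly. After release the lid stayed put.

**Last checks:** The wrist force was near zero with the gripper 140 mm above the lug. The bottle, beaker, mouse, marker and rack looked unmoved, though the arm partly hid the rack in the last top view.

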